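Bolt the gauge carriage in its loading position

TASK

The carriage of the height checking fixture stands back towards its dial gauge. Draw the carriage toward you against its front stop, then shoot the barrel bolt fully home through the keeper on the carriage, so that it is locked out for loading. Leave the parts standing round the fixture where they are and let go of everything.

Things in the scene. Friction and masses are not known exactly. Their poses are not given: they have to be found in the camera images.
- check_fixture: Height checking fixture, fixed: green base 300 x 140 x 12 mm, rails along its x (outer faces 64 mm off the middle, tops 34 mm up), bridge with dial gauge, 186 mm high, at x = +59 to +81 mm. Origin: centre of underside, on the worktop; z up, x away from the operator to the gauge, y left. Bolt on a wing at the right (-y). The tall press left of it overhangs the worktop: pass in front of it.
- carriage (a joint): Travel of the carriage, m: 0 = fully back under the gauge, 0.080 = against the front stop (drawn toward the robot, the fixture's -x). Slides with about 1 N, stays where left. Aluminium plate 160 x 96 mm, top 28 mm above the worktop, 6 mm below the rails' tops (90 mm clear between them), with a black ring nest (64 mm, 10 mm high) on its rear half and the keeper at its right edge.
- carriage_pad (a point): Middle of the top of the black ribbed rubber hand pad on the carriage's front half: 56 mm (x) by 60 mm (y), its top 30 mm above the worktop, flat and not slippery (friction about 1); moves with the carriage. The carriage has no handle: it can be drawn by pressing on the pad (5 to 10 N) and pulling, keeping the pressure on.
- keeper_hole (a point): Mouth, facing the bolt, of the keeper hole, 44 mm above the worktop: dark steel block 32 mm (x) by 14 mm (y) by 30 mm high on the carriage's right edge, with a 16 mm hole through it along y. It is in line with the bolt only with the carriage at its front stop, within about 2 mm; else the bolt's nose runs against the block or past it.
- bolt (a joint): How far the barrel bolt is shot, m: 0 = fully withdrawn, 0.030 = fully home. Slides along the fixture's +y (to the left) with about 3 N and stays where it is left.
- bolt_nose (a point): Tip of the bolt: round steel rod, 12 mm across, with rounded nose, axis 44 mm above the worktop. Withdrawn, the tip is 7 mm short of the keeper's face; fully home it stands out 9 mm beyond the keeper's far side.
- bolt_knob (a point): Centre of the top face of the bolt's upright black grip, 80 mm above the worktop: 16 mm across, 24 mm tall (its lower end 56 mm above the worktop), on a 9 mm neck; it moves with the bolt, which cannot turn. It may be pinched from above or pushed sideways. The saddles that guide the rod reach 53 mm above the worktop.
- spout_a: White moulded spout insert, 51 mm across, 27 mm tall. One of the three loose bystanders (two spouts, one cap) that stand just behind the bolt at the right of the fixture and near the worktop's front edge to the left. Origin: centre of its underside.
- spout_b: Second spout insert like it. One of the three loose bystanders (two spouts, one cap) that stand just behind the bolt at the right of the fixture and near the worktop's front edge to the left. Origin: centre of its underside.
- ring_cap: Yellow screw cap, 58 mm across, 12 mm tall. One of the three loose bystanders (two spouts, one cap) that stand just behind the bolt at the right of the fixture and near the worktop's front edge to the left. Origin: centre of its underside.
- setting_block: Grey steel gauge block 20 x 35 x 26 mm, loose, a bystander at the right front of the fixture. Origin: centre of its underside.

How it is judged:
By the outcome, as a careful person would: the job done as asked, in the order asked, and still so for the second after the job is handed in, with the robot touching nothing.
It also fails if it takes over 45 s, if anything falls off the work surface, if the arm or the gripper's body presses on something with over 40 N, if the wrist force passes 120 N, or if a joint passes its speed limit or range.

ROBOT

A 7-joint arm with a two-finger parallel gripper is mounted at the origin on a cart in front of the work surface, level with it; the furniture and walls round the work are solid. World frame = base frame: x ahead of the robot, y to its left, z up, the work surface at z = 0. Lengths are in m, angles in rad, forces in N, time in s.
With the tool pointing down it reaches from about 0.4 to 0.85 m from the base axis. Payload 4.5 kg.
Tool frame: the origin (TCP) lies at the very end of the fingers, on their centre line; the grasp point (between the pads) lies 19 mm behind it (tcp_to_grasp is the z of the grasp point in the tool frame, in m); z points along the fingers, y is the line along which they close (so a half turn about z gives the same grasp; the last joint's range is limited). The gripper opens to 88 mm and grips with 3 to 60 N. Pads are 18 mm wide; open, the fingers measure 123 mm over their backs; the gripper's body (75 mm by 187 mm) begins 45 mm behind the grasp point.
Start: joints at [-1.294, 0.689, -0.195, 1.565, 0.157, 0.902, -0.215], TCP at [0.15, 0.607, 0.239] pointing down, gripper open.
Joint ranges: [-3.01, 3.01], [-0.46, 2.08], [-1.47, 1.51], [0.13, 2.56], [-1, 4.14], [0.04, 2.09], [-2.66, 2.66]. Speed limits (rad/s): [2.57, 2.57, 3.14, 3.14, 3.14, 3.14, 3.14].

INTERFACE

Orientations are given as a unit quaternion [x, y, z, w].
In Python, from plant import * gives the robot as it stands. The module is installed in compiled form; this text tells all that it offers.
- The arm moves only by the shell command python3 -m jog 'ROWS' [OPENING] [FORCE]. ROWS is JSON, a list that holds one entry, the list of rows, each a list of 6 numbers: the shift along the tool's x, y, z in m, then the turn, a rotation vector about the tool's x, y, z in rad. In form: [[[dx, dy, dz, ax, ay, az], ...]]. A call has 1 to 12 rows; each row shifts and turns the commanded pose from where the row before left it, along the tool's axes as they then stand; what a row does not reach is not made up. A row lasts 1/8 s, in which the tool goes at most 62.5 mm and 10.7 degrees, less where a joint would pass 70% of its speed; a pose out of reach is approached as far as the arm can. A call with a gripper value outside its range is refused whole. OPENING is the finger opening in m, from 0 to 0.0881, set as the call begins (- or left out, the last holds). The fingers move at their own pace and stop on an object; FORCE is the grip in N (left out, the last holds). Time passes only in rows, so rows that do not move let the fingers close. It gives the time, the measured TCP pose, the force, the opening and the grip force at its end, in the units of the state.
- get_state(): the state, without advancing time (a new reading comes with each control period).
- snapshot(name): name is "scene" or "top" or "wrist"; returns a dict with "frame" (384x512x3 uint8, red, green, blue), "mtx" (3x3 intrinsics, pixels), "xyz" and "orientation" of the camera in the world; the wrist camera has in their place "mount" (4x4, takes a point from camera to tool coordinates, whose origin is the TCP and whose axes are the flange's). Camera axes: x right, y down, z forward; pixel columns grow to the right and rows downward; lengths in m; the calibration is good to about 2 mm. The wrist camera is an equidistant fisheye: a pixel r from the principal point sees the ray r / f radians off the axis. A picture is of the moment at which its call begins: read the wrist's pose just before it. There is no depth.
- finish_job(): hands the job in; it is judged then, once.
The state is a dict: "clock": time; "q": joint angles; "qd": joint speeds; "joint_torque": joint torques, N m; "tool_pos": TCP position; "eef_rot": TCP orientation; "contact_force": force on the tool from outside, world axes, zero at the start; "moment": the same for the moment, N m; "opening": opening from 0.0 (shut) to 1.0 (fully open); "finger_force": force on a finger pad.
Only numpy, scipy, OpenCV 4.12 (cv2) and the standard library are available. Lean on these libraries where they do the work, as an engineer would, in place of code of your own. Each camera call takes 0.05 s, during which the arm holds its last target. There are 200 camera calls.

## Working session

There is one attempt and no reset: what is moved stays moved. The work goes in short steps, Python scripts to look and compute and a shell command to move; the robot and the scene stay as the last step left them, time stands still between calls to the robot, and variables do not carry over. Pictures are saved under pics/ and viewed, at most 10 in all, crops included, and the job is handed in when it is done.

```bash
mkdir -p pics
python3 - <<'E'
from plant import *
import cv2
s=get_state();print(s)
for n in("scene","top"):
    d=snapshot(n);cv2.imwrite(f"pics/{n}0.png",cv2.cvtColor(d["frame"],cv2.COLOR_RGB2BGR));print(n,d["mtx"],d["xyz"],d["orientation"])
E
```

```text
{'clock': 0.0, 'q': array([-1.294201  ,  0.68998947, -0.19450399,  1.56633832,  0.1573171 ,
        0.90248688, -0.21507864]), 'qd': array([-0.00089901, -0.00123813,  0.00128903, -0.0004512 ,  0.00307301,
        0.00118688, -0.00064733]), 'joint_torque': array([ 4.66441616e-04, -5.27558899e+01, -1.26654122e+00, -1.53426468e+01,
       -5.26216824e-02,  6.76886397e-03,  1.68969154e-04]), 'tool_pos': array([0.15016679, 0.60604549, 0.23790788]), 'eef_rot': array([ 1.21046064e-01,  9.92646470e-01, -9.13916280e-04, -3.59347955e-05]), 'contact_force': array([0.06393482, 0.39087792, 0.53763623]), 'moment': array([ 0.03629919,  0.03639146, -0.00503218]), 'finger_force': 0.0, 'opening': 1.0042376608399874}
scene [[425.53744454   0.         253.61452198]
 [  0.         425.53744454 188.25278003]
 [  0.           0.           1.        ]] [ 0.26912418 -0.38548013  0.80869705] [ 0.91794348 -0.23267472  0.0798219  -0.31124058]
top [[395.56713469   0.         255.98485632]
 [  0.         395.56713469 192.87486323]
 [  0.           0.           1.        ]] [0.47562979 0.08803496 1.02940731] [ 0.70966145 -0.70348726  0.02574146 -0.02869997]
```

View pics/scene0.png

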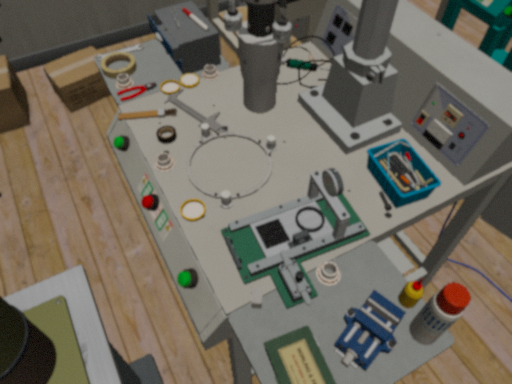

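View pics/top0.png

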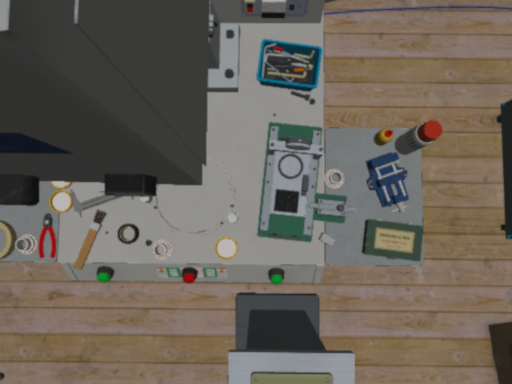

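The scene view shows the fixture (pad at about (272,235), bolt at (292,275)). In the top view the pad is at (286,201), the bolt at (335,208), a spout at (334,178), the cap at (227,247) and the block at (328,239). Next I'll measure with a crop.

```bash
cat > h.py <<'E'
from plant import *
import cv2, numpy as np
from scipy.spatial.transform import Rotation as R
def ray(d,uv):
    uv=np.atleast_2d(np.float64(uv)); v=np.c_[uv,np.ones(len(uv))]@np.linalg.inv(d["mtx"]).T
    return np.array(d["xyz"]),v@R.from_quat(d["orientation"]).as_matrix().T
def plane(d,uv,z):
    o,v=ray(d,uv); return o+v*((z-o[2])/v[:,2])[:,None]
def tri(a,ua,b,ub):
    (o,v),(p,w)=ray(a,ua),ray(b,ub);out=[]
    for x,y in zip(v,w):
        t=np.linalg.lstsq(np.c_[x,-y],p-o,rcond=None);s=t[0];out.append(((o+x*s[0])+(p+y*s[1]))/2)
    return np.array(out)
E
python3 - <<'E'
from h import *
t=snapshot("top");s=snapshot("scene")
f=t["frame"];hsv=cv2.cvtColor(f,cv2.COLOR_RGB2HSV)
m=cv2.inRange(hsv,(60,80,40),(90,255,160));m[:, :250]=0;m[:110]=0;m[255:]=0;m[:,360:]=0
n,l,st,c=cv2.connectedComponentsWithStats(m);print(st[st[:,4]>8])
# rectangle of base (cols<326)
mm=m.copy();mm[:,324:]=0;r=cv2.minAreaRect(cv2.findNonZero(mm));b=cv2.boxPoints(r);print(r,b,plane(t,b,.012))
A=cv2.resize(f[115:255,250:360],None,fx=4,fy=4,interpolation=cv2.INTER_CUBIC)
B=cv2.resize(s["frame"][160:300,215:325+45],None,fx=4,fy=4,interpolation=cv2.INTER_CUBIC)
B=cv2.resize(s["frame"][165:305,215:305+0+10+55],None,fx=4,fy=4,interpolation=cv2.INTER_CUBIC)[:, :]
print(A.shape,B.shape)
im=np.hstack([A,B]);im=cv2.resize(im,(800,int(im.shape[0]*800/im.shape[1])))
cv2.imwrite("pics/m1.png",cv2.cvtColor(im,cv2.COLOR_RGB2BGR));print(im.shape, im.shape[1]/(A.shape[1]+B.shape[1])*4)
E
```

```text
[[     0      0    512    384 195002]
 [   269    123      2     12     12]
 [   274    123     43     18    416]
 [   267    146      1      9      9]
 [   265    156      2     17     17]
 [   264    174      1      9      9]
 [   262    193      1      9      9]
 [   315    194     31      9    134]
 [   313    209     31     13    167]
 [   260    212      1      9      9]
 [   258    214     53     27    800]]
((295.0123291015625, 182.13287353515625), (63.38663864135742, 113.63533782958984), 6.009006023406982) [[257.54523  235.32054 ]
 [269.4411   122.309586]
 [332.47943  128.9452  ]
 [320.58356  241.95616 ]] [[ 0.44523751  0.08768434  0.012     ]
 [ 0.73951479  0.05909725  0.012     ]
 [ 0.72319821 -0.10553667  0.012     ]
 [ 0.42983138 -0.07342897  0.012     ]]
(560, 440, 3) (560, 620, 3)
(422, 800, 3) 3.018867924528302
```

View pics/m1.png

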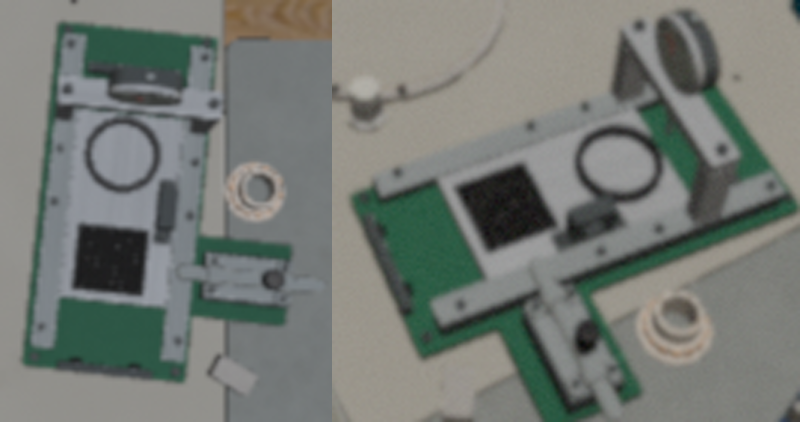

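Left half (top view): pad centre at (110,260), knob at (273,279), keeper at (166,210), base corners at (25,363), (62,25), (217,40) and (183,381). Right half (scene view): pad centre at (506,207), knob top at about (587,326).

Run:
```python
from h import *
t=snapshot("top");s=snapshot("scene");k=800/1060*4
L=lambda p:np.array([250,115])+np.array(p)/k-.5+.5/k
S=lambda p:np.array([215,165])+(np.array(p)-[440*k/4,0])/k-.5+.5/k
np.set_printoptions(precision=4,suppress=True)
b=plane(t,L([(25,363),(62,25),(217,40),(183,381)]),.012);print("base",b,b.mean(0))
bs=plane(s,S([(420,357),(349,195),(800,212)]),.012);print("base scene FR FL BR",bs)
ax=(b[1]+b[2]-b[0]-b[3])[:2];yaw=np.arctan2(ax[1],ax[0]);print("yaw",yaw,np.degrees(yaw),np.linalg.norm(ax)/2)
padL=[(80,227),(148,229),(142,295),(73,290)];padS=[(522,165),(556,226),(489,250),(457,188)]
P=tri(t,L(padL),s,S(padS));print("pad",P,P.mean(0))
print("padplane",plane(t,L(padL),.03).mean(0),plane(s,S(padS),.03).mean(0))
print("knob",tri(t,L([(273,279)]),s,S([(587,326)])),plane(t,L([(273,279)]),.08),plane(s,S([(587,326)]),.08))
print("nose",tri(t,L([(178,270)]),s,S([(536,265)])))
c=(plane(t,L(padL),.03).mean(0))
O=b.mean(0)
for n,p,z in(("pad",(110.5,260),.03),("knob",(273,279),.08),("keeper",(166,210),.058),("block",(233,374),.026),("spout",(259,190),.027),("nose",(178,270),.05)):
    w=plane(t,L([p]),z)[0];d=(w-O)[:2];print(n,w,"fix",d@[np.cos(yaw),np.sin(yaw)],d@[-np.sin(yaw),np.cos(yaw)])
```

```text
base [[ 0.4463  0.0867  0.012 ]
 [ 0.7378  0.0571  0.012 ]
 [ 0.7257 -0.077   0.012 ]
 [ 0.4323 -0.0471  0.012 ]] [0.5855 0.0049 0.012 ]
base scene FR FL BR [[ 0.4296 -0.051   0.012 ]
 [ 0.4431  0.086   0.012 ]
 [ 0.7229 -0.0818  0.012 ]]
yaw -0.10129781638847796 -5.80393735295093 0.2939566586024628
pad [[ 0.5615  0.0411  0.0259]
 [ 0.5585 -0.0153  0.026 ]
 [ 0.5045 -0.0107  0.0301]
 [ 0.5093  0.0463  0.0266]] [0.5334 0.0154 0.0272]
padplane [0.5332 0.0156 0.03  ] [0.5325 0.0138 0.03  ]
knob [[ 0.5167 -0.1101  0.079 ]] [[ 0.5164 -0.1097  0.08  ]] [[ 0.5167 -0.1106  0.08  ]]
nose [[ 0.5249 -0.0397  0.0375]]
pad [0.5333 0.0158 0.03  ] fix -0.05307139930486837 0.005552417341606412
knob [ 0.5164 -0.1097  0.08  ] fix -0.057178400135062514 -0.12101565443747163
keeper [ 0.573  -0.0274  0.058 ] fix -0.00922916046479966 -0.033388920684914475
block [ 0.4391 -0.087   0.026 ] fix -0.13637449991590309 -0.10624275752382435
spout [ 0.5937 -0.1095  0.027 ] fix 0.019698623271982317 -0.11299736039542009
nose [ 0.5244 -0.0382  0.05  ] fix -0.05646156720627445 -0.04900708084614871
```

Measured: yaw −5.8°, pad centre at (0.533, 0.016, 0.03), knob at (0.517, −0.110, 0.079), and about 48 mm of carriage travel left. I'll swing the arm round in front of the press with the fingers shut.

```bash
python3 -m jog '[[[0,0,0,0,0,-0.1415],[-0.012,-0.0455,0,0,0,0],[-0.012,-0.0455,0,0,0,0],[-0.012,-0.0455,0,0,0,0],[-0.012,-0.0455,0,0,0,0],[-0.037,-0.033,0,0,0,0],[-0.037,-0.033,0,0,0,0],[-0.037,-0.033,0,0,0,0],[-0.03,-0.034,0,0,0,0],[-0.03,-0.034,0,0,0,0],[-0.03,-0.034,0,0,0,0],[0,0,0,0,0,0]]]' 0 20
```

```text
clock: 1.8
tool_pos: [0.361, 0.1972, 0.2387]
eef_rot: [0.055, 0.999, -0.001, 0.0]
contact_force: [-1.0, 1.1, -0.1]
opening: 0.01
finger_force: 0.0
```

```bash
python3 -m jog '[[[-0.0205,-0.037,0,0,0,0],[-0.0205,-0.037,0,0,0,0],[-0.0205,-0.037,0,0,0,0],[-0.0455,-0.017,0,0,0,0],[-0.0455,-0.017,0,0,0,0],[-0.0455,-0.017,0,0,0,0],[0,0,0.045,0,0,0],[0,0,0.045,0,0,0],[0,0,0.045,0,0,0],[0,0,0.035,0,0,0],[0,0,0.01,0,0,0],[0,0,0,0,0,0]]]' - -
python3 - <<'E'
from h import *
s=get_state();print(s["tool_pos"],s["contact_force"],s["q"])
d=snapshot("wrist");print(d["mtx"],d["mount"]);A=d["frame"];B=snapshot("scene")["frame"][165:305,215:402]
im=np.hstack([cv2.resize(A,None,fx=.8,fy=.8),cv2.resize(B,None,fx=2.05,fy=307/140)])[:, :800];cv2.imwrite("pics/m2.png",im[:,:,::-1])
E
```

```text
clock: 3.3
tool_pos: [0.54, 0.0202, 0.0588]
eef_rot: [0.05, 0.999, 0.0, -0.0]
contact_force: [-1.0, 0.8, 0.5]
opening: 0.002
finger_force: 0.0
[0.53997198 0.02019197 0.05881419] [-0.99972005  0.77516905  0.50952173] [-0.01901829  0.86736636 -0.17367427  1.94776064  0.38417904  0.35816069
  0.97654716]
[[297.31863964   0.         255.11471332]
 [  0.         297.31863964 190.76329592]
 [  0.           0.           1.        ]] [[-2.84715042e-04 -9.55460196e-01 -2.95119860e-01  7.58511274e-02]
 [ 9.99999876e-01 -3.92814052e-04  3.07004702e-04  1.45724791e-04]
 [-4.09258001e-04 -2.95119736e-01  9.55460190e-01 -1.46537330e-01]
 [ 0.00000000e+00  0.00000000e+00  0.00000000e+00  1.00000000e+00]]
```

View pics/m2.png

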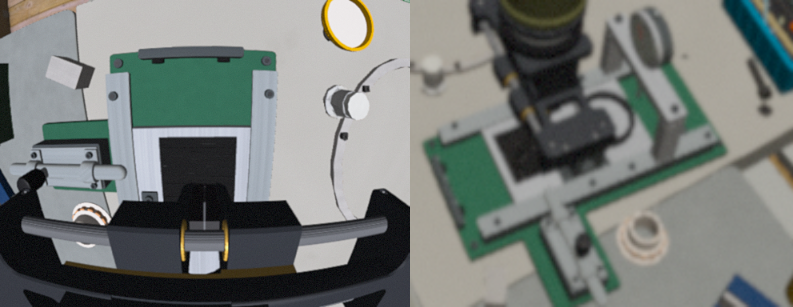

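The wrist view shows the closed fingers at about (205,200) over the ribbed pad, which spans columns 160–237. The front edge of the carriage is clear and the bolt is withdrawn at (75,165). Now I'll press gently.

```bash
python3 -m jog '[[[0,0,0.012,0,0,0],[0,0,0.008,0,0,0],[0,0,0.004,0,0,0],[0,0,0.002,0,0,0],[0,0,0.002,0,0,0],[0,0,0,0,0,0]]]'
```

```text
clock: 4.15
tool_pos: [0.5399, 0.0193, 0.0307]
eef_rot: [0.051, 0.999, 0.0, 0.0]
contact_force: [-0.6, -1.1, -0.5]
opening: 0.005
finger_force: 0.0
```

```bash
python3 -m jog '[[[0,0,0.002,0,0,0],[0,0,0,0,0,0]]]'; python3 -m jog '[[[0,0,0.002,0,0,0],[0,0,0,0,0,0]]]'
```

```text
clock: 4.4
tool_pos: [0.5417, 0.0191, 0.0304]
eef_rot: [0.051, 0.999, 0.0, 0.002]
contact_force: [0.7, -0.7, 11.8]
opening: 0.007
finger_force: 6.2
clock: 4.65
tool_pos: [0.5438, 0.0189, 0.0303]
eef_rot: [0.051, 0.999, 0.0, 0.004]
contact_force: [-0.3, -2.1, 26.2]
opening: 0.006
finger_force: 13.5
```

```bash
python3 -m jog '[[[0,0,-0.0024,0,0,0],[0,0,0,0,0,0]]]'; python3 -m jog '[[[0.004,0,0,0,0,0],[0.004,0,0,0,0,0],[0.004,0,0,0,0,0],[0,0,0,0,0,0]]]'
```

```text
clock: 4.9
tool_pos: [0.5409, 0.0192, 0.0304]
eef_rot: [0.051, 0.999, 0.0, 0.001]
contact_force: [-0.5, -0.2, 13.8]
opening: 0.004
finger_force: 6.9
clock: 5.4
tool_pos: [0.5288, 0.0204, 0.0304]
eef_rot: [0.051, 0.999, -0.0, 0.001]
contact_force: [-0.4, -0.9, 15.5]
opening: 0.006
finger_force: 7.3
```

```bash
python3 -m jog '[[[0.004,0,-0.0008,0,0,0],[0.005,0,0,0,0,0],[0.005,0,0,0,0,0],[0.005,0,0,0,0,0],[0.005,0,0,0,0,0],[0,0,0,0,0,0]]]';python3 -m jog '[[[0.003,0,0,0,0,0],[0.003,0,0,0,0,0],[0.002,0,0,0,0,0],[0,0,0,0,0,0]]]'
```

```text
clock: 6.15
tool_pos: [0.5036, 0.0228, 0.0304]
eef_rot: [0.051, 0.999, -0.0, -0.0]
contact_force: [-0.3, -0.1, 10.1]
opening: 0.003
finger_force: 5.0
clock: 6.65
tool_pos: [0.4961, 0.0235, 0.0304]
eef_rot: [0.051, 0.999, -0.0, 0.0]
contact_force: [-0.0, -0.4, 9.4]
opening: 0.007
finger_force: 4.9
```

```bash
python3 -m jog '[[[0.002,0,0,0,0,0],[0,0,0,0,0,0]]]';python3 -m jog '[[[0.002,0,0,0,0,0],[0,0,0,0,0,0]]]';python3 -m jog '[[[0.0015,0,0,0,0,0],[0,0,0,0,0,0]]]';python3 -m jog '[[[0.0015,0,0,0,0,0],[0,0,0,0,0,0]]]'
```

```text
clock: 6.9
tool_pos: [0.4942, 0.0237, 0.0304]
eef_rot: [0.051, 0.999, -0.0, 0.0]
contact_force: [-0.4, -0.9, 8.6]
opening: 0.002
finger_force: 4.8
clock: 7.15
tool_pos: [0.4922, 0.0239, 0.0304]
eef_rot: [0.051, 0.999, -0.0, 0.0]
contact_force: [-1.2, -1.1, 10.3]
opening: 0.003
finger_force: 4.8
clock: 7.4
tool_pos: [0.4908, 0.0241, 0.0304]
eef_rot: [0.051, 0.999, -0.0, 0.0]
contact_force: [0.1, -0.5, 9.6]
opening: 0.004
finger_force: 4.8
clock: 7.65
tool_pos: [0.4893, 0.0242, 0.0304]
eef_rot: [0.051, 0.999, -0.0, 0.0]
contact_force: [0.5, -1.0, 9.9]
opening: 0.008
finger_force: 4.8
```

Run:
```python
from h import *
A=snapshot("wrist")["frame"][120:260,0:250];B=snapshot("scene")["frame"][165:305,215:365];C=snapshot("top")["frame"][160:250,250:360]
im=np.hstack([cv2.resize(A,(500,280)),cv2.resize(B,(300,280))]);cv2.imwrite("pics/m3.png",im[:,:,::-1])
```

```text
(no output)
```

View pics/m3.png

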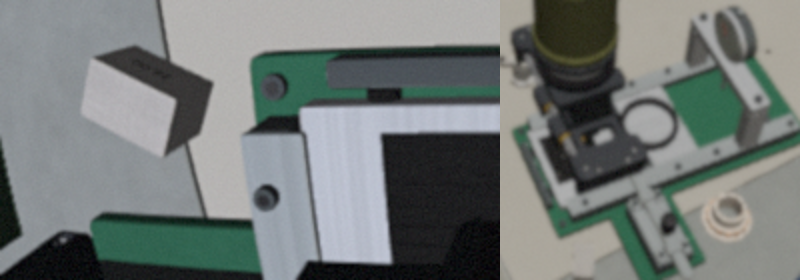

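The wrist crop shows the carriage's front edge at row 103, just short of the front stop's dark stub at (385,95). I'll keep drawing it.

```bash
for i in 1 2 3; do python3 -m jog '[[[0.0015,0,0,0,0,0],[0,0,0,0,0,0]]]' | sed -n 2,4p; done
```

```text
tool_pos: [0.4891, 0.0242, 0.0304]
eef_rot: [0.051, 0.999, 0.0, 0.002]
contact_force: [2.4, -1.4, 8.0]
tool_pos: [0.4888, 0.0244, 0.0304]
eef_rot: [0.051, 0.999, 0.0, 0.003]
contact_force: [3.5, -2.1, 6.4]
tool_pos: [0.4877, 0.0248, 0.0304]
eef_rot: [0.051, 0.999, 0.0, 0.003]
contact_force: [4.3, -1.3, 4.7]
```

The carriage is against its front stop: travel halted at x≈0.489 and the drag force rose. I'll lift off and go above the knob.

```bash
python3 -m jog '[[[0,0,-0.02,0,0,0],[0,0,-0.05,0,0,0],[0,0,-0.05,0,0,0],[-0.015,-0.044,0,0,0,0],[-0.015,-0.044,0,0,0,0],[-0.015,-0.043,0,0,0,0],[0,0,0,0,0,0],[0,0,0,0,0,0]]]' 0.044
python3 - <<'E'
from h import *
s=get_state();d=snapshot("wrist");C=snapshot("top")["frame"];B=snapshot("scene")["frame"][165:305,215:365]
M=R.from_quat(s["eef_rot"]).as_matrix();mt=d["mount"]
# predicted pixel of knob top (fisheye)
for p in([.5167,-.110,.08],[.5249,-.0397,.05]):
    c=np.linalg.inv(mt)@np.r_[M.T@(np.array(p)-s["tool_pos"]),1];r=np.hypot(*c[:2]);th=np.arctan2(r,c[2]);print(p,d["mtx"][:2,2]+d["mtx"][0,0]*th*c[:2]/r)
im=np.hstack([d["frame"],cv2.resize(B,(288,384))]);cv2.imwrite("pics/m4.png",im[:,:,::-1])
E
```

```text
clock: 9.55
tool_pos: [0.5155, -0.1089, 0.1494]
eef_rot: [0.05, 0.999, 0.001, -0.001]
contact_force: [0.1, 0.5, -0.5]
opening: 0.502
finger_force: 0.0
[0.5167, -0.11, 0.08] [253.52393317 203.86978864]
[0.5249, -0.0397, 0.05] [333.26635364 193.33653631]
```

View pics/m4.png

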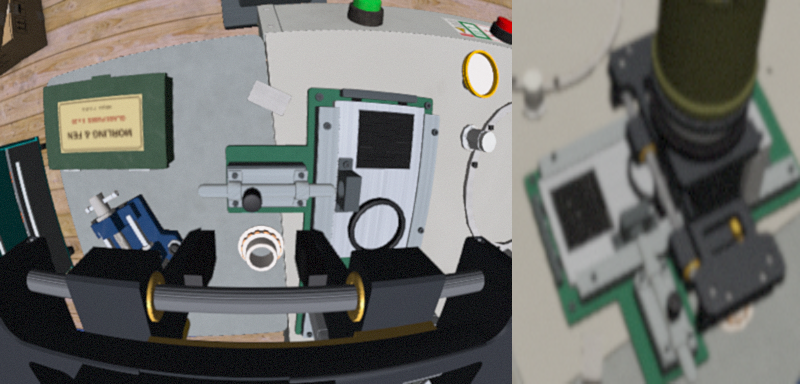

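Wrist view: the keeper at (347,187) is in line with the bolt nose at (333,188). The knob at (253,200) sits midway between the fingers, as predicted. I'll descend and pinch.

```bash
python3 -m jog '[[[-0.001,-0.001,0.03,0,0,0],[0,0,0.03,0,0,0],[0,0,0.018,0,0,0],[0,0,0.01,0,0,0],[0,0,0,0,0,0]]]' && python3 -m jog '[[[0,0,0,0,0,0],[0,0,0,0,0,0],[0,0,0,0,0,0],[0,0,0,0,0,0]]]' 0.008 20
```

```text
clock: 10.32
tool_pos: [0.5168, -0.1102, 0.0616]
eef_rot: [0.05, 0.999, 0.0, -0.0]
contact_force: [0.9, 0.4, -0.8]
opening: 0.502
finger_force: 0.0
clock: 10.82
tool_pos: [0.5173, -0.1114, 0.0623]
eef_rot: [0.051, 0.999, -0.0, 0.0]
contact_force: [-1.2, -0.7, 3.2]
opening: 0.169
finger_force: 20.0
```

```bash
python3 -m jog '[[[0,0.004,0,0,0,0],[0,0.004,0,0,0,0],[0,0.004,0,0,0,0],[0,0,0,0,0,0]]]' && python3 -m jog '[[[0,0.004,0,0,0,0],[0,0.004,0,0,0,0],[0,0.004,0,0,0,0],[0,0.003,0,0,0,0],[0,0,0,0,0,0]]]'; for i in 1 2 3; do python3 -m jog '[[[0,0.0015,0,0,0,0],[0,0,0,0,0,0]]]' | sed -n 2,4p; done
```

```text
clock: 11.32
tool_pos: [0.5185, -0.0988, 0.0623]
eef_rot: [0.05, 0.999, -0.0, 0.0]
contact_force: [-0.7, -1.7, 5.1]
opening: 0.17
finger_force: 20.0
clock: 11.95
tool_pos: [0.52, -0.084, 0.0623]
eef_rot: [0.05, 0.999, -0.0, 0.0]
contact_force: [-0.5, -1.8, 5.3]
opening: 0.173
finger_force: 20.0
tool_pos: [0.52, -0.0834, 0.0622]
eef_rot: [0.051, 0.999, -0.001, 0.0]
contact_force: [0.0, -3.2, 5.5]
tool_pos: [0.52, -0.0834, 0.0623]
eef_rot: [0.052, 0.999, -0.002, -0.0]
contact_force: [0.0, -5.6, 6.0]
tool_pos: [0.52, -0.0833, 0.0623]
eef_rot: [0.052, 0.999, -0.002, -0.0]
contact_force: [0.6, -9.0, 6.2]
```

```bash
for i in 1 2; do python3 -m jog '[[[0,0.002,0,0,0,0],[0,0,0,0,0,0]]]' | sed -n 2,4p; done
python3 - <<'E'
from h import *
A=snapshot("wrist")["frame"][110:240,150:420];B=snapshot("scene")["frame"][165:305,215:365]
im=np.hstack([cv2.resize(A,(540,260),interpolation=2),cv2.resize(B,(260,260))]);cv2.imwrite("pics/m5.png",im[:,:,::-1])
E
```

```text
tool_pos: [0.52, -0.0833, 0.0623]
eef_rot: [0.053, 0.999, -0.004, -0.0]
contact_force: [-0.3, -11.8, 5.9]
tool_pos: [0.52, -0.0832, 0.0623]
eef_rot: [0.054, 0.999, -0.005, -0.001]
contact_force: [0.6, -15.4, 5.8]
```

View pics/m5.png

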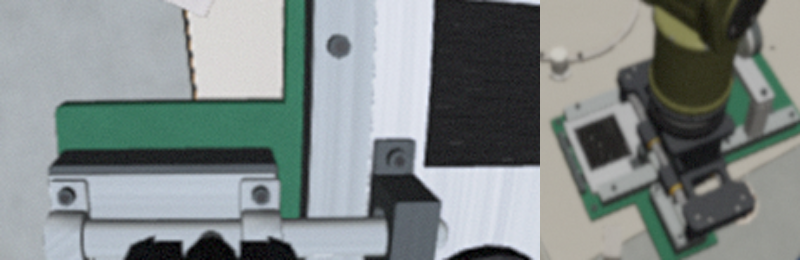

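The bolt's nose stands out beyond the keeper at (440,235) and the bolt is against its hard stop (15 N, no motion). I'll unload, release, lift and verify.

```bash
python3 -m jog '[[[0,-0.005,0,0,0,0],[0,0,0,0,0,0]]]'; python3 -m jog '[[[0,0,0,0,0,0],[0,0,0,0,0,0],[0,0,0,0,0,0],[0,0,-0.01,0,0,0],[0,0,-0.03,0,0,0],[0,0,-0.04,0,0,0],[0,0,-0.04,0,0,0],[0,0,-0.04,0,0,0],[0.04,0,0,0,0,0],[0.04,0,0,0,0,0],[0.04,0,0,0,0,0],[0,0,0,0,0,0]]]' 0.036
python3 - <<'E'
from h import *
s=get_state();print(s["tool_pos"]);d=snapshot("wrist");B=snapshot("scene")["frame"][185:285,225:345]
im=np.hstack([cv2.resize(d["frame"][150:350,150:400],(440,352)),cv2.resize(B,(360,352))]);cv2.imwrite("pics/m6.png",im[:,:,::-1])
E
```

```text
clock: 13.55
tool_pos: [0.52, -0.0833, 0.0623]
eef_rot: [0.052, 0.999, -0.002, -0.0]
contact_force: [0.0, -6.9, 5.1]
opening: 0.174
finger_force: 20.0
clock: 15.05
tool_pos: [0.3972, -0.0687, 0.2224]
eef_rot: [0.05, 0.999, -0.001, -0.002]
contact_force: [0.3, -0.1, 0.2]
opening: 0.409
finger_force: 0.0
[ 0.39717483 -0.06866646  0.22240156]
```

View pics/m6.png

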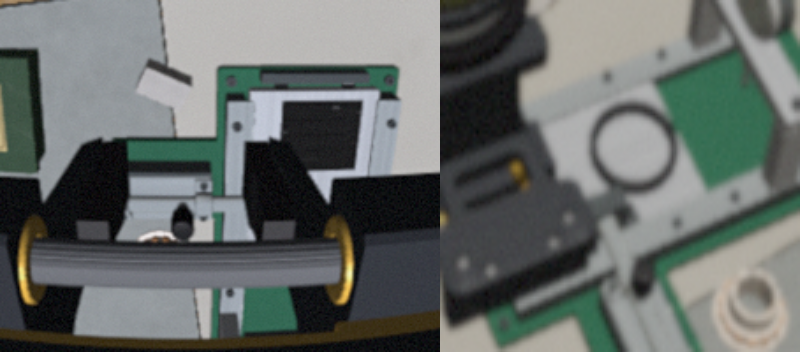

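Released and lifted. The block and spout look undisturbed. I'll move aside for a clear final check of the knob and nose.

```bash
python3 -m jog '[[[0.01,0.05,-0.02,0,0,0],[0,0.05,-0.02,0,0,0],[0,0.03,0,0,0,0],[0,0,0,0,0,0]]]' | sed -n 1,4p
python3 - <<'E'
from h import *
s=get_state();print(s["tool_pos"],s["eef_rot"]);np.save("st.npy",np.r_[s["tool_pos"],s["eef_rot"]])
d=snapshot("wrist");B=snapshot("scene")["frame"];T=snapshot("top")["frame"]
np.save("w.npy",d["frame"])
im=np.hstack([cv2.resize(d["frame"][120:290,100:330],(400,296)),cv2.resize(B[190:280,245:365],(395,296))])
im2=cv2.resize(T[160:250,250:490-130],(366,300));im2=np.hstack([im2,cv2.resize(B[150:310,100:330],(429,300))])
cv2.imwrite("pics/m7.png",np.vstack([im,im2])[:,:,::-1])
E
```

```text
clock: 15.65
tool_pos: [0.4058, 0.0647, 0.2625]
eef_rot: [0.048, 0.999, 0.001, 0.001]
contact_force: [-0.9, -0.8, 0.4]
[0.40584842 0.06469934 0.26251717] [0.04818334 0.99883671 0.00124966 0.0014229 ]
```

View pics/m7.png

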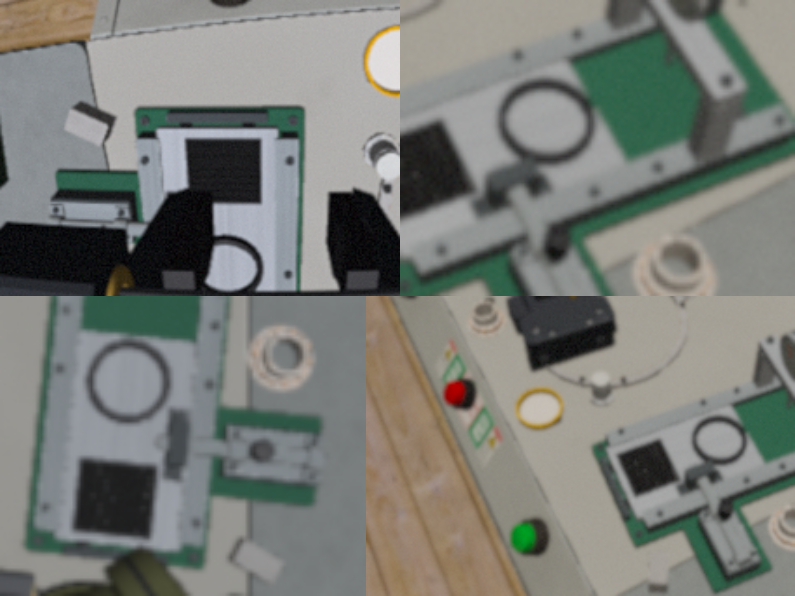

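Top view (lower left): knob at (262,449), nose through the keeper at (158,440), carriage plate at the front stop; cap, block and spouts are in place. Knob travel reads about 28 mm, so I'll take one close-up of how far the nose stands out.

```bash
python3 -m jog '[[[-0.046,-0.0255,0,0,0,0],[-0.046,-0.0255,0,0,0,0],[-0.046,-0.0255,0,0,0,0],[0,0,0.056,0,0,0],[0,0,0.05,0,0,0],[0,0,0,0,0,0],[0,0,0,0,0,0]]]' 0.07| sed -n 1,4p
python3 - <<'E'
from h import *
s=get_state();d=snapshot("wrist");M=R.from_quat(s["eef_rot"]).as_matrix()
np.savez("w.npz",f=d["frame"],p=s["tool_pos"],M=M,mt=d["mount"],K=d["mtx"])
print(s["tool_pos"]);im=cv2.resize(d["frame"][130:250,150:350],(800,480),interpolation=2);cv2.imwrite("pics/m8.png",im[:,:,::-1])
E
```

```text
clock: 16.68
tool_pos: [0.5343, -0.029, 0.1571]
eef_rot: [0.051, 0.999, -0.0, 0.001]
contact_force: [-0.0, 0.1, 0.4]
[ 0.53428287 -0.02904022  0.15712978]
```

View pics/m8.png

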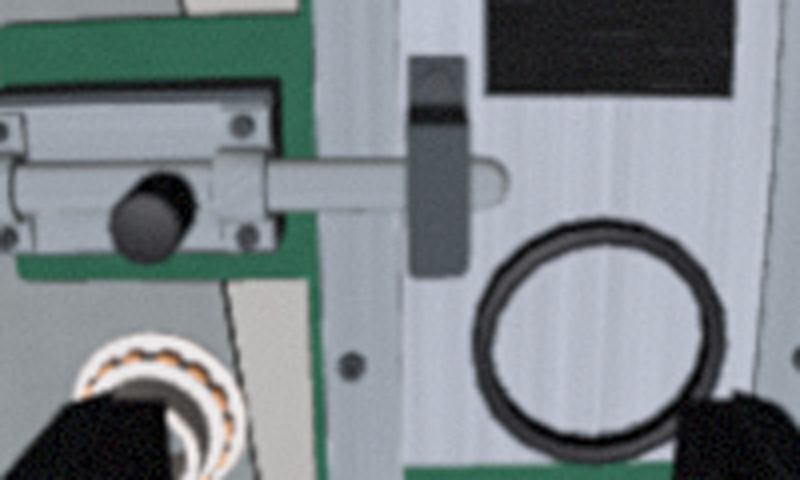

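The close-up shows the nose standing out from 468 to 510 px beyond the keeper's far side (keeper 408–468 px, 14 mm). That is at least 9 mm, so the bolt is fully home, and nothing is touching it. I'm handing in.

```bash
python3 -c "
from plant import *
print(finish_job())"
```

```text
the job is handed in; nothing more can be done
None
```

The carriage is drawn against its front stop and the bolt is shot fully home through the keeper; all parts are released, the bystanders I could see are where they stood, and the job is handed in.

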